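# Zero the test unit and fit its selector knob

## Robot

A 7-joint arm with a two-finger parallel gripper is mounted at the origin on the work surface. World frame = base frame: x ahead of the robot, y to its left, z up, the work surface at z = 0. Lengths are in m, angles in rad, forces in N, time in s.
With the tool pointing down it reaches from about 0.425 to 0.875 m from the base axis. Payload 4.7 kg.
Tool frame: the origin (TCP) lies between the finger pads; the fingertips stand 8 mm ahead of it and the grasp point (between the pads) lies 11 mm behind it; z points along the fingers, y is the direction in which the jaws open and shut (so a half turn about z gives the same grasp; the last joint's range is limited). The gripper opens to 87 mm and grips with 3 to 60 N. Pads are 19 mm wide; open, the fingers measure 117 mm over their backs; the gripper's body (75 mm by 190 mm) begins 51 mm behind the grasp point.
Start: joints at [-1.325, 0.321, -0.07, 1.45, 0.023, 1.371, -0.057], TCP at [0.149, 0.633, 0.231] pointing down, gripper open.
Joint ranges: [-2.86, 2.86], [-0.3, 2.09], [-1.38, 1.24], [0.06, 2.45], [-1.56, 4.7], [0.09, 2.05], [-2.69, 2.69]. Speed limits (rad/s): [2.57, 2.57, 3.14, 3.14, 3.14, 3.14, 3.14].

## Interface

Orientations are given as a rotation vector (axis times angle).
In Python, from bench import ctrl, optics, ticket gives the robot as it stands.
- The arm moves only by the tool play_rows, never from a script. Its argument "motion" is a list of rows, each a list of 5 numbers: the closure, from 0 (fully open) to 1 (shut), then the shift along the tool's x, y, z in cm, then the turn about the tool's z in rad. In form: [[jaw, tx, ty, tz, spin], ...]. A call has 1 to 20 rows; each row shifts and turns the commanded pose from where the row before left it, along the tool's axes as they then stand; what a row does not reach is not made up. A row lasts 1/8 s, in which the tool goes at most 62.5 mm and 10.7 degrees, less where a joint would pass 70% of its speed; a pose out of reach is approached as far as the arm can. A call is refused whole if a number of a shift passes 6.25 or a number of a turn 0.188, either way. A call with a gripper value outside its range is refused whole. The fingers move at their own pace and stop on an object; "force" is the grip in N (left out, the last holds). Time passes only in rows, so rows that do not move let the fingers close. It gives the time, the measured TCP pose, the force and the opening at its end, in the units of the state.
- ctrl.get_state(): the state, without advancing time (a new reading comes with each control period).
- optics.get_image(name): name is "scene" or "top" or "wrist"; returns the picture (384x512x3 uint8, red, green, blue); there is no depth.
- optics.calibration(name): a dict with "K" (3x3 intrinsics, pixels), "pose" (4x4, takes a point from camera to world coordinates); the wrist camera has in their place "hand_eye" (4x4, takes a point from camera to tool coordinates, whose origin is the TCP and whose axes are the flange's). Camera axes: x right, y down, z forward; pixel columns grow to the right and rows downward; lengths in m; the calibration is good to about 2 mm. A picture is of the moment at which its call begins: read the wrist's pose just before it. calibration takes no time and is no camera call.
- ticket.close_job(): hands the job in, once; it reports no verdict.
The state is a dict: "time": time; "joint_positions": joint angles; "qd": joint speeds; "joint_torque": joint torques, N m; "position": TCP position; "tool_rot": TCP orientation; "ft_force": force on the tool from outside, world axes, zero at the start; "torque": the same for the moment, N m; "grip_width": opening from 0.0 (shut) to 1.0 (fully open).
Only numpy, scipy, OpenCV 4.12 (cv2) and the standard library are available. Lean on these libraries where they do the work, as an engineer would, in place of code of your own. Each camera call takes 0.05 s, during which the arm holds its last target.

## Task

On the grey counter-top test unit, turn the black fine-adjust knob until the orange pointer lines up with the red mark on the white dial. Then take the loose red selector knob, turn it so that the flat in its bore matches the flat of the brass D-shaped spindle, push it fully home, and press it well in against the spindle's spring without turning the pointer off the mark or disturbing the other things on the bench. The job finishes with the knob still held in your grip and still pressed in: do not let go.

Things in the scene. Friction and masses are not known exactly. Their poses are not given: they have to be found in the camera images.
- unit: the grey test unit, a fixed box 160 x 270 x 50 mm with an aluminium top. Origin at the centre of its underside on the bench; its x axis points from its front edge to its back edge, y to its left. On its top (50 mm up): the fine-adjust knob at x 0, y +65 mm and the spindle at x 0, y -65 mm in its frame.
- trim (a joint): angle of the black fine-adjust knob in rad, growing clockwise seen from above, 0 to 2.6, stiff (0.08 N m) and stays where left. It is a disc 40 mm across with a bar grip on top 38 mm long and 14 mm wide. At 0 the bar lies along the unit's x axis. Its gears turn the pointer half as far, the same way.
- trim_grip (a point): point on the fine-adjust knob's axis at grip height: 87 mm above the bench, 7 mm below the top of its bar; the disc below the bar ends 23 mm under this point. Its x axis lies along the bar and turns with it.
- pointer (a joint): angle of the orange pointer around the spindle in rad, growing clockwise seen from above; always half of joint trim. It is on the red mark at 0.70, when it points to the unit's front (minus x of the unit).
- mark (a point): outer end of the white dial where the red mark stands, at the unit's front, 50 mm from the spindle axis, on the unit's top (50 mm above the bench).
- spindle_seat (a point): on the spindle axis, top of its steel shoulder (18 mm across), 66 mm above the bench when free; a fitted knob rests on it. Above stands the brass D-shaft: 16 mm tall, 12 mm across, top 4.5 mm tapered, its flat 3 mm from the axis on this frame's minus x side, the way the pointer points. Turns with the pointer, sinks when pressed. Dial and pointer below show beside the fitted knob.
- spindle (a joint): how far the spindle is pressed in, m: 0 when free, 0.007 at its stop. Its spring pushes back with 3.6 N at the start and 9.9 N at the stop.
- selector_grip (a point): the loose red selector knob's grip point, on its axis, 40 mm above its underside: middle of a bar grip 40 mm long (along its x axis), 16 mm wide (y) and 30 mm high, whose top is 8 mm above this point. A white line on the bar's top and end marks its minus x half and lies over the flat of the bore. 60 g; it stands upright on the bench at the start.
- selector_base (a point): centre of the selector knob's underside, same axes as selector_grip. The hub is 38 mm across and 18 mm high; the D-shaped bore opens here, 18 mm deep, 0.8 mm larger than the shaft all round, its flat 3.8 mm from the axis on the minus x side. Fully home, this point lies on spindle_seat with the same x direction.
- selector: the same red selector knob; origin at the centre of its underside.
- round_knob: a black round knob that belongs elsewhere, 48 mm across, 27 mm high, origin under its centre; leave alone.
- bearing: a steel bearing ring, 52 mm across, 16 mm high, origin under its centre; leave alone.
- carton: a white parts carton 100 x 140 x 70 mm, origin under its centre; leave alone.
- spray_can: a blue can 54 mm across, 150 mm high, origin under its centre; leave alone.
- oil_bottle: a yellow bottle 60 mm across, 140 mm high, origin under its centre; leave alone.
- spanner: a steel spanner 180 mm long lying flat behind the unit; leave alone.
Not all that is in view belongs to the job. Several things have the shape of the selector; the one meant has the colours described above.

How it is judged:
On the way, in this order (a step that is already met when the one before it is completed fails the run):
1. the pointer stands on the red mark, turned with the fine-adjust knob, the selector knob still untouched on the bench (value of joint pointer between 0.63 and 0.77 rad and height (world z) of selector_base below 0.01 m), for 0.3 s.
2. the selector knob is picked up (height (world z) of selector_base above 0.05 m), for 0.1 s.
3. the selector knob is fully home on the spindle (z of selector_base in the frame of spindle_seat between -0.0025 and 0.0025 m and horizontal distance between selector_base and spindle_seat below 0.0025 m and angle between the x axis of selector_base and the x axis of spindle_seat, either way round below 0.22 rad and angle between selector_base's own z axis and vertical below 0.1 rad), for 0.1 s.
At the end, for the whole second after the job is handed in: for the last second the selector knob is fully home on the spindle (within 2.5 mm of shoulder and axis, flats matched), the spindle is held in by over 3.5 of its 7 mm, the fingers bear on the knob with over 3 N, and the pointer is on the mark (0.70 rad within 0.10) (all of step 3 and value of joint pointer between 0.6 and 0.8 rad and value of joint spindle above 0.0035 m and contact force between the fingers and selector above 3 N and linear speed of selector below 0.03 m/s); the arm keeps its last pose, push and grip.
It fails at once if one of the other things on the bench is pushed away by more than 30 mm (distance of any of round_knob, bearing, carton, spray_can, oil_bottle, spanner from where it was at the start of the episode above 0.03 m).
It also fails if it takes over 51 s, if anything falls off the work surface, if the arm or the gripper's body presses on something with over 40 N, if the wrist force passes 120 N, or if a joint passes its speed limit or range.

## Working session

There is one attempt and no reset: what is moved stays moved. The work goes in short steps, Python scripts to look and compute and a tool call to move; the robot and the scene stay as the last step left them, time stands still between calls to the robot, and variables do not carry over. Pictures are saved under pics/ and viewed, and the job is handed in when it is done.

Besides the shell and the picture viewer there is one more tool, called after ">>>" in YAML: its name, and indented under it one key for each argument. play_rows: Moves the arm, as the interface text tells. Its arguments: {"type":"object","properties":{"motion":{"type":"array"},"force":{"type":"number"}},"required":["motion"]}

```bash
mkdir -p pics; ls; python3 - <<'E'
from bench import ctrl, optics
import cv2, numpy as np
s=ctrl.get_state()
for k,v in s.items(): print(k,np.round(v,4))
for n in ("scene","top","wrist"):
    im=optics.get_image(n); cv2.imwrite(f"pics/a_{n}.png",im[:,:,::-1])
    c=optics.calibration(n)
    for k in c: print(n,k,np.round(c[k],4).tolist() if not isinstance(c[k],str) else c[k])
E
```

```text
pics
time 0.0
joint_positions [-1.3249  0.3218 -0.0701  1.4517  0.0226  1.3708 -0.0569]
qd [-0.0007 -0.0007 -0.0009  0.0007  0.0004  0.0009  0.001 ]
joint_torque [ 9.00000e-04 -4.91294e+01 -4.03600e-01 -3.12526e+01 -6.41000e-02
  4.37000e-02  2.00000e-04]
position [0.1493 0.6321 0.2295]
tool_rot [-3.6320e-01 -3.1204e+00  3.0000e-03]
ft_force [-0.4317 -0.4219  0.6446]
torque [0.023  0.0203 0.0454]
grip_width 0.9992
scene K [[410.6462, 0.0, 253.2641], [0.0, 410.6462, 194.2656], [0.0, 0.0, 1.0]]
scene pose [[-0.2077, 0.5887, -0.7812, 1.5833], [0.9782, 0.1217, -0.1684, 0.1796], [-0.0041, -0.7991, -0.6012, 0.8212], [0.0, 0.0, 0.0, 1.0]]
top K [[430.3556, 0.0, 251.6224], [0.0, 430.3556, 195.0887], [0.0, 0.0, 1.0]]
top pose [[-0.0018, -0.9881, 0.1538, 0.387], [-0.9998, 0.0046, 0.0177, -0.051], [-0.0182, -0.1537, -0.988, 1.3206], [0.0, 0.0, 0.0, 1.0]]
wrist K [[325.3544, 0.0, 251.7499], [0.0, 325.3544, 195.2201], [0.0, 0.0, 1.0]]
wrist hand_eye [[-0.0001, -0.9684, -0.2494, 0.0692], [1.0, -0.0002, 0.0004, -0.0002], [-0.0005, -0.2494, 0.9684, -0.1548], [0.0, 0.0, 0.0, 1.0]]
```

View pics/a_scene.png

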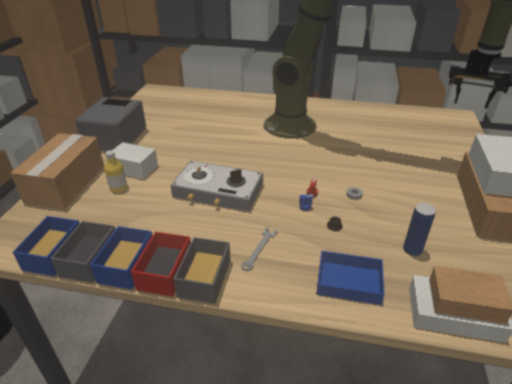

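View pics/a_top.png

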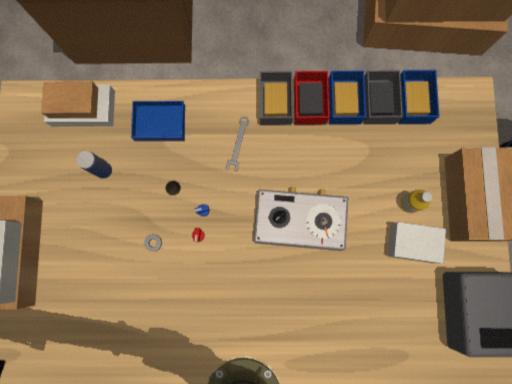

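View pics/a_wrist.png

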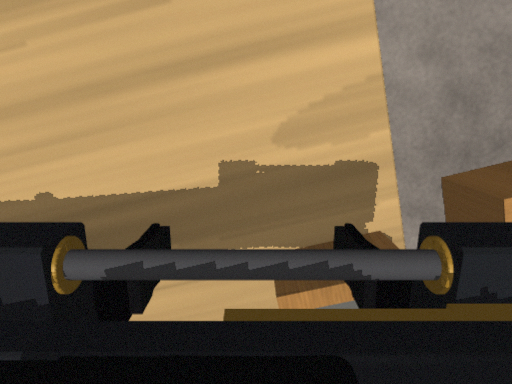

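The top view shows the unit around (301,219), with its black fine-adjust knob at (280,217) and the dial and spindle at (323,222). There are two selector-shaped knobs: red at (198,235) and blue at (203,210). The red one fits the description. I'll confirm it in an enlarged crop.

```bash
cat > h.py <<'E'
import numpy as np, cv2
from scipy.spatial.transform import Rotation as R
from bench import ctrl, optics
def campose(name,st=None):
    c=optics.calibration(name)
    if name=="wrist":
        T=np.eye(4);T[:3,:3]=R.from_rotvec(st["tool_rot"]).as_matrix();T[:3,3]=st["position"]
        return c["K"],T@np.array(c["hand_eye"])
    return np.array(c["K"]),np.array(c["pose"])
def cast(px,z,KP):
    K,P=KP
    px=np.atleast_2d(np.array(px,float))
    d=(np.linalg.inv(K)@np.c_[px,np.ones(len(px))].T)
    d=(P[:3,:3]@d).T; o=P[:3,3]
    return o+d*((z-o[2])/d[:,2])[:,None]
def proj(X,KP):
    K,P=KP
    X=np.atleast_2d(X); c=(X-P[:3,3])@P[:3,:3]
    u=(np.array(K)@c.T).T
    return u[:,:2]/u[:,2:]
def crop(im,x0,y0,x1,y1,f,name):
    cv2.imwrite(name,cv2.resize(im[y0:y1,x0:x1,::-1],None,fx=f,fy=f,interpolation=cv2.INTER_CUBIC))
E
python3 - <<'E'
from h import *
im=cv2.imread("pics/a_top.png")[:,:,::-1]
a=cv2.resize(im[175:260,145:225,::-1],None,fx=5,fy=5,interpolation=cv2.INTER_CUBIC)
b=cv2.resize(im[180:260,245:355,::-1],None,fx=5,fy=5,interpolation=cv2.INTER_CUBIC)
cv2.imwrite("pics/b1.png",a);cv2.imwrite("pics/b2.png",b)
im=cv2.imread("pics/a_scene.png")
cv2.imwrite("pics/b3.png",cv2.resize(im[150:220,165:375],None,fx=3.8,fy=3.8,interpolation=cv2.INTER_CUBIC))
E
```

```text
(no output)
```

View pics/b1.png

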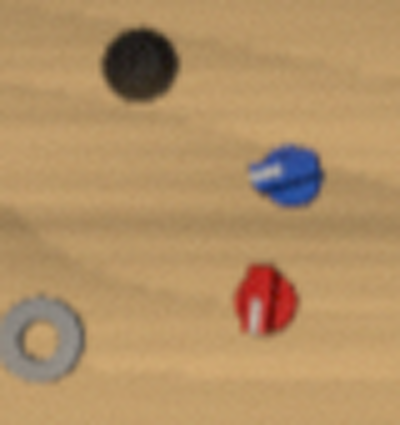

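View pics/b2.png

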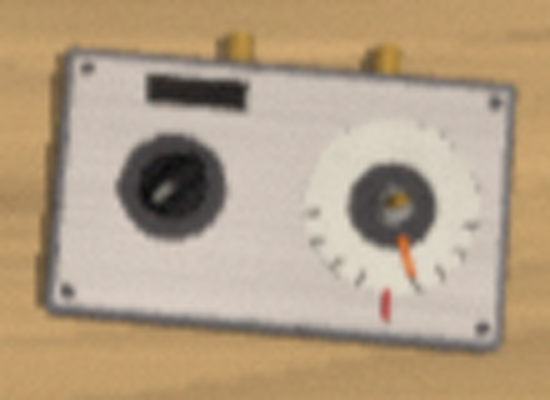

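View pics/b3.png

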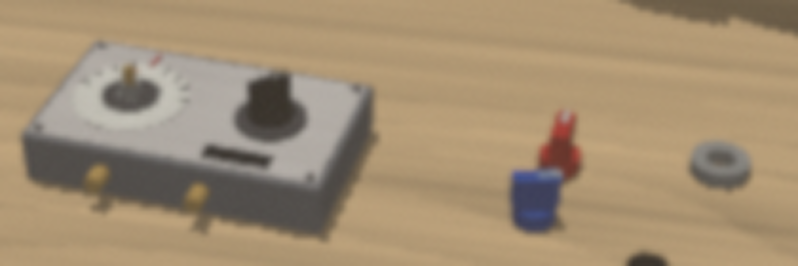

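The crop confirms the red knob with a white line at top pixel (198,235), its white half facing the robot. The blue twin at (203,210) is a decoy. The pointer is about 0.3 rad short of the mark, so it needs to turn clockwise.

```bash
cat >> h.py <<'E'
def unit_pose(im,KP,box=None):
    """fit aluminium top rect on z=.05"""
    hsv=cv2.cvtColor(im,cv2.COLOR_RGB2HSV)
    m=((hsv[...,1]<45)&(hsv[...,2]>120)).astype(np.uint8)
    if box is not None:
        q=np.zeros_like(m);x0,y0,x1,y1=box;q[y0:y1,x0:x1]=1;m*=q
    m=cv2.morphologyEx(m,cv2.MORPH_CLOSE,np.ones((3,3)))
    cs,_=cv2.findContours(m,cv2.RETR_EXTERNAL,cv2.CHAIN_APPROX_NONE)
    c=max(cs,key=cv2.contourArea)[:,0,:]
    W=cast(c,.05,KP)[:,:2]
    (cx,cy),(w,h),a=cv2.minAreaRect((W*1000).astype(np.float32))
    return np.array([cx,cy])/1000,w,h,a
E
python3 - <<'E'
from h import *
im=cv2.imread("pics/a_top.png")[:,:,::-1].copy()
KP=campose("top")
c,w,h,a=unit_pose(im,KP,(240,175,360,260)); print(c,w,h,a)
th=np.deg2rad(a if w<h else a-90); th=(th+np.pi/2)%np.pi-np.pi/2
print("unit yaw",th)
ux=np.array([np.cos(th),np.sin(th)]);uy=np.array([-ux[1],ux[0]])
print("trim",c+.065*uy,"spindle",c-.065*uy, "mark",c-.065*uy-.05*ux)
f=lambda p,o:(p[0]/5+o[0],p[1]/5+o[1])
o=(245-.4,180-.4)
print("mark img",cast([f((386,318),o)],.05,KP), "dial c",cast([f((395,203),o)],.066,KP),"trim",cast([f((174,187),o)],.08,KP))
hsv=cv2.cvtColor(im,cv2.COLOR_RGB2HSV)
# pointer direction orange
mo=(hsv[...,0]>4)&(hsv[...,0]<14)&(hsv[...,1]>120)&(hsv[...,2]>150)
ys,xs=np.nonzero(mo[210:245,310:340]);print(np.c_[xs+310,ys+210].tolist())
# red knob
mr=((hsv[...,0]<8)|(hsv[...,0]>172))&(hsv[...,1]>130)
q=np.zeros_like(mr);q[220:250,185:215]=1
ys,xs=np.nonzero(mr&q);print(xs.mean(),ys.mean(),len(xs))
# bar: white line
mw=(hsv[...,1]<90)&(hsv[...,2]>120)&q
ys,xs=np.nonzero(mw);print(np.c_[xs,ys].tolist())
g=lambda p:(p[0]/5+145-.4,p[1]/5+175-.4)
print(cast([g((254,332)),g((264,264))],.048,KP), cast([g((270,303))],.018,KP))
E
```

```text
[ 0.51292273 -0.17485265] 263.905517578125 154.48326110839844 84.7904281616211
unit yaw -0.0909241811988859
trim [ 0.51882466 -0.11012115] spindle [ 0.5070208  -0.23958415] mark [ 0.45722734 -0.2350442 ]
mark img [[ 0.44116218 -0.23362322  0.05      ]] dial c [[ 0.50716432 -0.23834454  0.066     ]] trim [[ 0.51555461 -0.10906624  0.08      ]]
[[325, 227], [325, 228], [326, 228], [325, 229], [326, 229], [325, 230], [326, 230], [326, 231], [326, 232], [326, 233], [327, 233], [327, 234]]
197.6551724137931 234.31034482758622 116
[[196, 235], [195, 236], [196, 236], [195, 237], [196, 237], [195, 238], [196, 238], [195, 239], [196, 239], [195, 240], [195, 241]]
[[0.44866512 0.13793039 0.048     ]
 [0.48880046 0.1327206  0.048     ]] [[0.46757076 0.13299503 0.018     ]]
```

>>> play_rows:
  motion:
    - [0,-4.7,-3.4,0,0]
    - [0,-4.7,-3.4,0,0]
    - [0,-4.7,-3.4,0,0]
    - [0,-4.7,-3.4,0,0]
    - [0,-4.7,-3.4,0,0]
    - [0,-4.7,-3.4,0,0]
    - [0,-4.7,-3.4,0,0]
    - [0,-4.7,-3.4,0,0]
    - [0,0,0,0,0.162]
    - [0,0,0,0,0.162]
    - [0,0,0,0,0.162]
    - [0,0,0,0,0.162]
    - [0.3,-4.9,-2.8,0,0]
    - [0.3,-4.9,-2.8,0,0]
    - [0.3,-4.9,-2.8,0,0]
    - [0.3,-4.9,-2.8,0,0]
    - [0.3,-4.9,-2.8,0,0]
    - [0.3,-4.9,-2.8,0,0]
    - [0.3,-4.9,-2.8,0,0]
    - [0.3,0,0,0,0]

```text
time: 2.65
position: [0.5198, -0.1136, 0.2307]
tool_rot: [1.35, 2.835, -0.003]
ft_force: [-0.1, 1.3, -0.0]
grip_width: 0.699
```

```bash
cat >> h.py <<'E'
def yang(st):
    y=R.from_rotvec(st["tool_rot"]).as_matrix()[:,1]; return np.arctan2(y[1],y[0])
def delta(st,tgt):
    """world delta in tool axes, cm"""
    return 100*R.from_rotvec(st["tool_rot"]).as_matrix().T@(np.array(tgt)-st["position"])
E
python3 - <<'E'
from h import *
s=ctrl.get_state(); im=optics.get_image("wrist"); print(s["time"],s["position"],yang(s))
cv2.imwrite("pics/c_w.png",im[:,:,::-1]); np.save("c.npy",im)
cv2.imwrite("pics/c_w2.png",cv2.resize(im[:,:,::-1],None,fx=1.5,fy=1.5,interpolation=cv2.INTER_CUBIC))
import pickle; pickle.dump(s,open("c.pkl","wb"))
E
```

```text
2.65 [ 0.51978618 -0.11357725  0.23067101] 0.6817796799139484
```

View pics/c_w2.png

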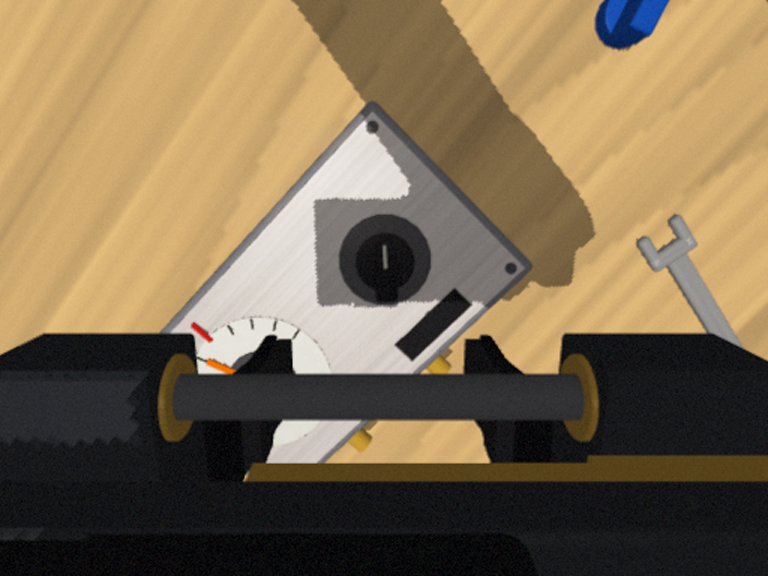

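The wrist view shows the trim disc centred near (257,175) in original pixels. Its bar runs along image vertical, as wanted. I'll measure it.

```bash
python3 - <<'E'
from h import *
import pickle
im=np.load("c.npy"); s=pickle.load(open("c.pkl","rb")); KP=campose("wrist",s)
g=cv2.cvtColor(im,cv2.COLOR_RGB2GRAY)
m=(g<70).astype(np.uint8); q=np.zeros_like(m); q[135:210,220:295]=1; m*=q
cs,_=cv2.findContours(m,cv2.RETR_EXTERNAL,cv2.CHAIN_APPROX_NONE)
c=max(cs,key=cv2.contourArea)[:,0,:]; 
W=cast(c,.062,KP); (x,y),r=cv2.minEnclosingCircle((W[:,:2]*1000).astype(np.float32)); print("disc",x,y,r)
el=cv2.fitEllipse(W[:,:2].astype(np.float32)*1000);print(el)
# white line on bar top (z=.094)
b=np.zeros_like(m); b[155:185,245:270]=1
ys,xs=np.nonzero((g>75)&(b>0)&(m>=0)); 
print(len(xs),xs.min(),xs.max(),ys.min(),ys.max())
P=np.c_[xs,ys]; W=cast(P,.094,KP)[:,:2]; w=W-W.mean(0); v=np.linalg.svd(w)[2][0]; print("line mean",W.mean(0),"ang",np.arctan2(v[1],v[0]))
mk=cast([(203/1.5,332/1.5),(195/1.5,323/1.5),(211/1.5,340/1.5)],.05,KP); print("mark",mk)
print("delta to trim grasp",delta(s,[x/1000,y/1000,.087-.011]))
E
```

```text
disc 517.3099975585938 -105.30033111572266 30.869108200073242
((517.3030395507812, -105.19806671142578), (60.46918869018555, 60.53258514404297), 58.949623107910156)
37 255 257 164 178
line mean [ 0.51155597 -0.09887975] ang -0.8166830366684836
mark [[ 0.450321   -0.23081431  0.05      ]
 [ 0.44199574 -0.22874571  0.05      ]
 [ 0.45829243 -0.23226156  0.05      ]]
delta to trim grasp [ 0.82998137  0.35135993 15.46496937]
```

```bash
python3 - <<'E'
from h import *
import pickle
im=np.load("c.npy"); s=pickle.load(open("c.pkl","rb")); KP=campose("wrist",s)
g=cv2.cvtColor(im,cv2.COLOR_RGB2GRAY)
for thr,z in ((70,.051),(70,.052),(35,.064)):
    m=(g<thr).astype(np.uint8); q=np.zeros_like(m); q[135:210,220:295]=1; m*=q
    cs,_=cv2.findContours(m,cv2.RETR_EXTERNAL,cv2.CHAIN_APPROX_NONE)
    c=max(cs,key=cv2.contourArea)[:,0,:]; W=cast(c,z,KP)
    el=cv2.fitEllipse(W[:,:2].astype(np.float32)*1000);print(thr,z,el)
crop(im,215,130,300,215,7,"pics/c2.png")
K=campose("top"); im=cv2.imread("pics/a_top.png")
g=cv2.cvtColor(im,cv2.COLOR_BGR2GRAY); m=(g<100).astype(np.uint8); q=np.zeros_like(m); q[204:232,266:294]=1; m*=q
cs,_=cv2.findContours(m,cv2.RETR_EXTERNAL,cv2.CHAIN_APPROX_NONE)
c=max(cs,key=cv2.contourArea)[:,0,:]; print(cv2.fitEllipse(cast(c,.051,K)[:,:2].astype(np.float32)*1000))
E
```

```text
70 0.051 ((518.7189331054688, -106.72583770751953), (62.52645492553711, 62.59201431274414), 58.94697952270508)
70 0.052 ((518.5902099609375, -106.58695220947266), (62.33942794799805, 62.4047966003418), 58.94636535644531)
35 0.064 ((519.59033203125, -107.72441101074219), (37.64188766479492, 45.866539001464844), 41.96009063720703)
((519.3038330078125, -109.27952575683594), (56.9085807800293, 59.12781524658203), 13.993212699890137)
```

View pics/c2.png

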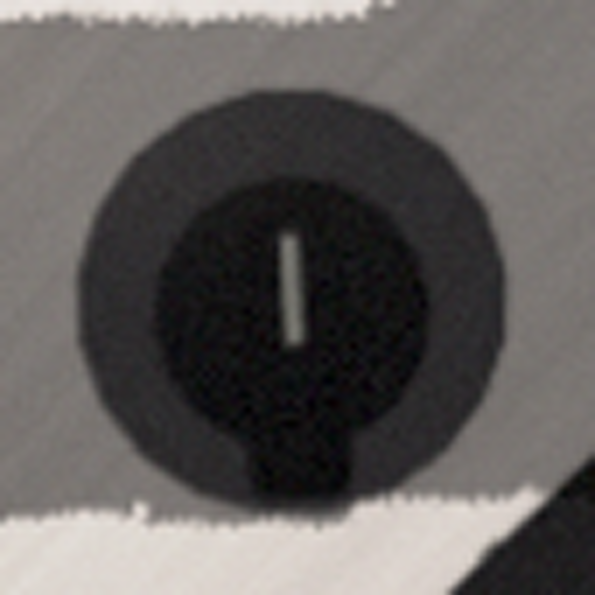

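>>> play_rows:
  motion:
    - [0.3,0,0,0,-0.07]
    - [0.3,0.46,0.32,5.1,0]
    - [0.3,0,0,5.1,0]
    - [0.3,0,0,4.1,0]
    - [0.3,0,0,1.05,0]
    - [0.3,0,0,0,0]
  force: 35

```text
time: 3.45
position: [0.5197, -0.1013, 0.0773]
tool_rot: [-1.235, -2.888, -0.0]
ft_force: [-0.1, -1.2, 0.3]
grip_width: 0.703
```

```bash
python3 - <<'E'
from h import *
s=ctrl.get_state(); print(s["position"],yang(s),np.abs(s["qd"]).max())
im=optics.get_image("wrist"); s2=ctrl.get_state();print(s2["position"])
KP=campose("wrist",s2); print(proj([[.519,-.108,.094]],KP))
crop(im,130,90,380,290,3,"pics/d.png")
E
```

```text
[ 0.51970225 -0.10125791  0.0772823 ] 0.7623200718301921 0.033873741955423725
[ 0.52057241 -0.10168736  0.0782913 ]
[[241.83031626 270.75760431]]
```

View pics/d.png

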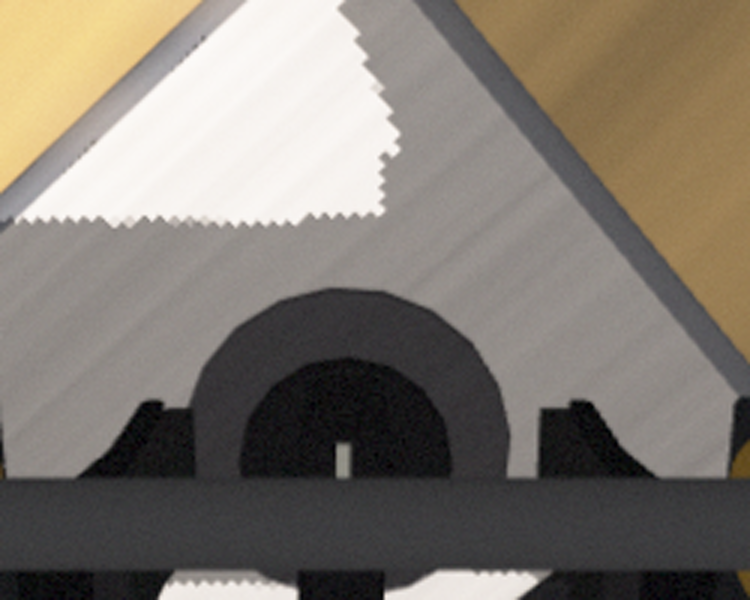

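```bash
python3 - <<'E'
from h import *
s=ctrl.get_state(); im=optics.get_image("wrist"); KP=campose("wrist",s)
g=cv2.cvtColor(im,cv2.COLOR_RGB2GRAY)
m=((g<75)).astype(np.uint8); q=np.zeros_like(m); q[180:247,196:306]=1; m*=q
cs,_=cv2.findContours(m,cv2.RETR_EXTERNAL,cv2.CHAIN_APPROX_NONE)
c=max(cs,key=cv2.contourArea)[:,0,:]; c=c[(c[:,1]<222)&(c[:,0]>197)&(c[:,0]<304)]
W=cast(c,.0505,KP)[:,:2]
A=np.c_[2*W,np.ones(len(W))]; x=np.linalg.lstsq(A,(W**2).sum(1),rcond=None)[0]
print(x[:2],np.sqrt(x[2]+x[:2]@x[:2]),len(W))
print(s["position"],yang(s),s["time"],delta(s,[x[0],x[1],.077]))
E
```

```text
[ 0.51896347 -0.10751172] 0.031603538721119505 112
[ 0.52057241 -0.10168736  0.0782913 ] 0.7619214377564979 3.5 [-0.31018824 -0.51865393  0.12874123]
```

>>> play_rows:
  motion:
    - [0.3,-0.3,-0.45,0.1,0]
    - [0.3,0,0,0,0]
    - [0.3,0,0,0,0]
    - [0.9,0,0,0,0]
    - [0.9,0,0,0,0]
    - [0.9,0,0,0,0]
    - [0.9,0,0,0,0]
    - [0.9,0,0,0,0]
  force: 35

```text
time: 4.55
position: [0.5184, -0.1074, 0.0761]
tool_rot: [1.238, 2.888, 0.0]
ft_force: [-0.1, 0.7, 0.4]
grip_width: 0.212
```

>>> play_rows:
  motion:
    - [0.9,0,0,0,0]
    - [0.9,0,0,0,0]
    - [0.9,0,0,0,0.12]
    - [0.9,0,0,0,0.12]
    - [0.9,0,0,0,0.12]
    - [0.9,0,0,0,0.12]
    - [0.9,0,0,0,0.12]
    - [0.9,0,0,0,0]
    - [0.9,0,0,0,0]
  force: 35

```text
time: 5.68
position: [0.5197, -0.1063, 0.0762]
tool_rot: [2.034, 2.393, 0.004]
ft_force: [4.0, 3.3, -3.9]
grip_width: 0.161
```

```bash
python3 - <<'E'
from h import *
s=ctrl.get_state(); print(s["position"],yang(s),s["torque"],s["ft_force"],s["joint_positions"])
im=optics.get_image("top"); cv2.imwrite("pics/e_top.png",im[:,:,::-1]); crop(im,245,180,355,260,6,"pics/e.png")
im=optics.get_image("wrist"); cv2.imwrite("pics/e_w.png",im[:,:,::-1])
E
```

```text
[ 0.51965272 -0.1063216   0.07616637] 0.16171422776621164 [ 0.51394545 -1.05051554 -0.08786516] [ 4.00915781  3.3417832  -3.86704807] [-0.49777959  0.24087941  0.72871597  1.94846046 -0.18935245  1.0176163
  0.47809955]
```

View pics/e.png

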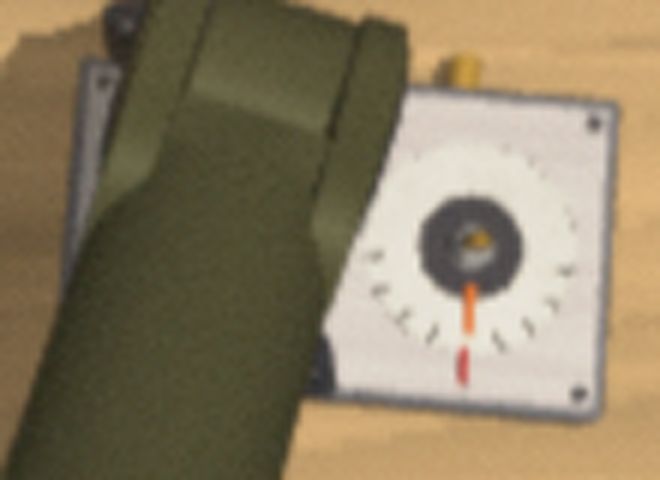

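View pics/e_w.png

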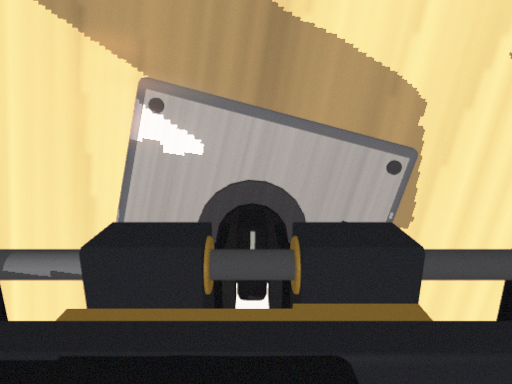

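```bash
cat >> h.py <<'E'
def pointer_err(im,KP,box,zp=.052):
    x0,y0,x1,y1=box
    big=cv2.resize(im[y0:y1,x0:x1],None,fx=8,fy=8,interpolation=cv2.INTER_CUBIC)
    toim=lambda p:(np.array(p,float)+.5)/8-.5+[x0,y0]
    hsv=cv2.cvtColor(big,cv2.COLOR_RGB2HSV).astype(int)
    o=(hsv[...,0]>4)&(hsv[...,0]<15)&(hsv[...,1]>140)&(hsv[...,2]>150)
    r=((hsv[...,0]>168)|(hsv[...,0]<4))&(hsv[...,1]>90)
    def big_c(m):
        n,l,st,_=cv2.connectedComponentsWithStats(m.astype(np.uint8)); k=1+np.argmax(st[1:,4])
        ys,xs=np.nonzero(l==k); return np.c_[xs,ys]
    out=[]
    for m,z in ((o,zp),(r,.0505)):
        p=big_c(m); W=cast(toim(p),z,KP)[:,:2]; c=W.mean(0); v=np.linalg.svd(W-c,full_matrices=False)[2][0]
        if v[0]>0: v=-v
        out.append((c,np.arctan2(-v[1],-v[0])))
    return out
E
python3 - <<'E'
from h import *
KP=campose("top")
for f in ("a_top","e_top"):
    im=cv2.imread(f"pics/{f}.png")[:,:,::-1].copy()
    (cp,ap),(cm,am)=pointer_err(im,KP,(305,200,345,248))
    print(f,cp,ap,cm,am)
    big=im[200:248,300:348]; g=cv2.cvtColor(big,cv2.COLOR_RGB2HSV)
    m=((g[...,1]<40)&(g[...,2]>195)).astype(np.uint8)
    cv2.imwrite(f"pics/m_{f}.png",cv2.resize(m*255,None,fx=8,fy=8))
    g2=cv2.cvtColor(big,cv2.COLOR_RGB2GRAY); dm=(g2<115).astype(np.uint8); q=np.zeros_like(dm);q[8:38,8:38]=1;dm*=q
    cs,_=cv2.findContours(dm,cv2.RETR_EXTERNAL,cv2.CHAIN_APPROX_NONE); c=max(cs,key=cv2.contourArea)[:,0,:]+[300,200]
    el=cv2.fitEllipse((cast(c,.052,KP)[:,:2]*1000).astype(np.float32)); print(el)
    ce=np.array(el[0])/1000
    for n,pp in (("ptr",cp),("mark",cm)):
        d=ce-pp; print(n,np.arctan2(d[1],d[0]))
E
```

```text
a_top [ 0.47917345 -0.245704  ] 0.21505355766051729 [ 0.44899597 -0.23357116] -0.06739388319032143
((507.10137939453125, -238.628173828125), (45.51255798339844, 47.530662536621094), 175.58731079101562)
ptr 0.2481386878521864
mark -0.08681306051645474
e_top [ 0.47938861 -0.23736263] -0.0828331585357291 [ 0.44885954 -0.23349767] -0.06314692954490501
((507.04571533203125, -239.0946044921875), (45.21904754638672, 46.64257049560547), 0.8609715104103088)
ptr -0.0625414350861707
mark -0.09589503059608788
```

>>> play_rows:
  motion:
    - [0.9,0,0,0,0.07]
    - [0.9,0,0,0,0]
    - [0.9,0,0,0,0]
    - [0.3,0,0,0,0]
    - [0.3,0,0,0,0]
    - [0.3,0,0,0,0]
    - [0.3,0,0,-2,0]
    - [0.3,0,0,-4,0]
    - [0.3,0,0,-5,0]
    - [0.3,0,0,-4,0]
    - [0.3,0,0,0,0]

```text
time: 7.15
position: [0.5201, -0.1083, 0.2294]
tool_rot: [2.116, 2.316, 0.007]
ft_force: [0.4, 0.7, -1.1]
grip_width: 0.696
```

```bash
python3 - <<'E'
from h import *
s=ctrl.get_state(); print(s["position"],yang(s),s["joint_positions"])
KP=campose("top")
im=optics.get_image("top"); cv2.imwrite("pics/f_top.png",im[:,:,::-1]); crop(im,245,180,355,260,6,"pics/f.png")
(cp,ap),(cm,am)=pointer_err(im,KP,(305,200,345,248))
for ce in ([.5071,-.2388],[.507,-.2395]):
  for pp in (cp,cm):
    d=np.array(ce)-pp; print(np.arctan2(d[1],d[0]))
E
```

```text
[ 0.520147   -0.10827912  0.22937881] 0.09048389507284535 [-0.57373255  0.06265575  0.76716605  1.77557832 -0.04663782  1.31509582
  0.29447148]
-0.07602205136796977
-0.08941249502524277
-0.1019774946993921
-0.10147844284141382
```

View pics/f.png

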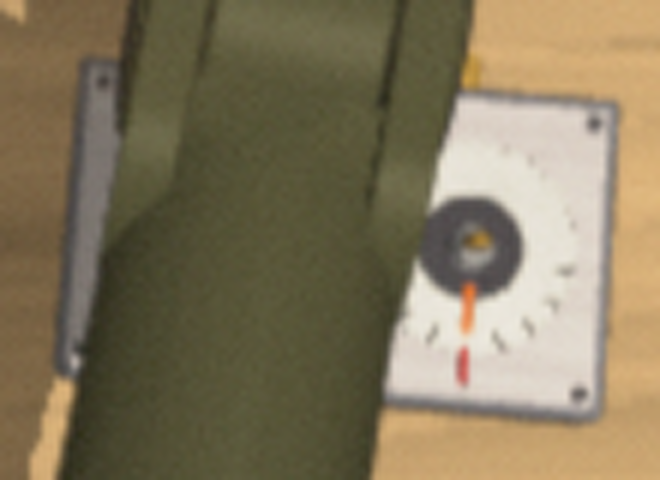

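>>> play_rows:
  motion:
    - [0.3,-4.3,-0.83,0,0]
    - [0.3,-4.3,-0.83,0,0]
    - [0.3,-4.3,-0.83,0,0]
    - [0.3,0,0,0,-0.174]
    - [0.3,0,0,0,-0.174]
    - [0.3,0,0,0,-0.174]
    - [0.3,0,0,0,-0.174]
    - [0.3,0,0,0,-0.174]
    - [0.3,0,0,0,-0.174]
    - [0.3,0,0,0,-0.174]
    - [0.3,0,0,0,-0.174]
    - [0.3,0,0,0,0]
    - [0.3,0,0,0,0]

```text
time: 8.82
position: [0.5047, -0.2381, 0.2252]
tool_rot: [-0.143, -3.137, -0.0]
ft_force: [0.2, 0.2, -0.1]
grip_width: 0.698
```

```bash
python3 - <<'E'
from h import *
import pickle
s=ctrl.get_state(); im=optics.get_image("wrist");print(s["position"],yang(s),s["joint_positions"],s["qd"])
np.save("g.npy",im);pickle.dump(s,open("g.pkl","wb"))
s=ctrl.get_state();print(s["position"],yang(s))
cv2.imwrite("pics/g.png",cv2.resize(im[:,:,::-1],None,fx=1.5,fy=1.5,interpolation=cv2.INTER_CUBIC))
E
```

```text
[ 0.50472187 -0.23811783  0.22517362] 1.4798360662154162 [-0.27073628  0.14764551  0.73602606  1.71317995 -0.10169645  1.32140155
  1.96501905] [-0.00298781 -0.00213349  0.00129664 -0.00762186  0.00111566  0.0017387
  0.01142493]
[ 0.50488119 -0.23813318  0.22542303] 1.4805194900652947
```

View pics/g.png

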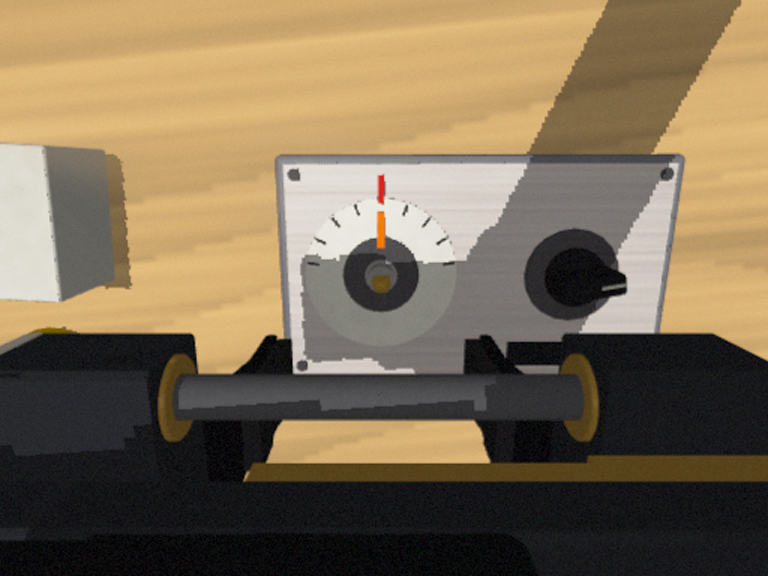

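```bash
python3 - <<'E'
from h import *
import pickle
im=np.load("g.npy"); s=pickle.load(open("g.pkl","rb")); KP=campose("wrist",s)
g=cv2.cvtColor(im,cv2.COLOR_RGB2GRAY)
m=(g<72).astype(np.uint8); q=np.zeros_like(m); q[150:215,222:285]=1; m*=q
cs,_=cv2.findContours(m,cv2.RETR_EXTERNAL,cv2.CHAIN_APPROX_NONE); c=max(cs,key=cv2.contourArea)[:,0,:]
el=cv2.fitEllipse((cast(c,.052,KP)[:,:2]*1000).astype(np.float32));print("ring",el, cv2.fitEllipse(c.astype(np.float32)))
(cp,ap),(cm,am)=pointer_err(im,KP,(240,110,270,170)); print(cp,ap,cm,am)
crop(im,215,105,295,215,6,"pics/g2.png")
E
```

```text
ring ((511.01251220703125, -237.1099395751953), (38.71029281616211, 51.14017105102539), 166.8730010986328) ((253.07603454589844, 186.68621826171875), (36.4399528503418, 49.57048797607422), 97.26543426513672)
[ 0.47752934 -0.23399039] -0.0761597174184595 [ 0.44935011 -0.23100036] -0.10046282144089834
```

View pics/g2.png

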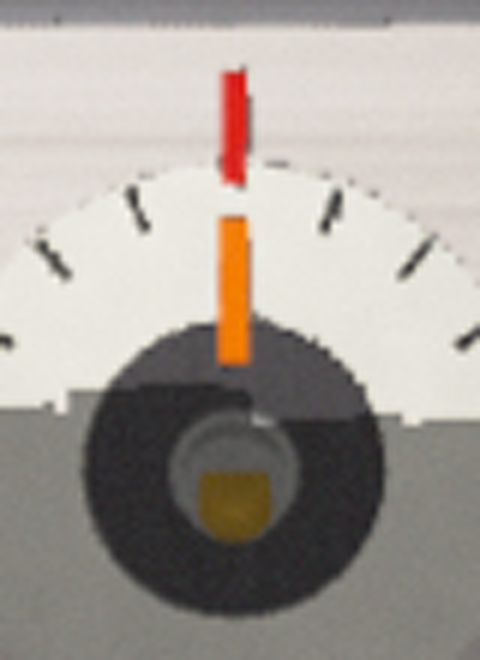

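```bash
python3 - <<'E'
from h import *
import pickle
im=np.load("g.npy"); s=pickle.load(open("g.pkl","rb")); KP=campose("wrist",s)
f=lambda x,y:(215+(x+.5)/6-.5,105+(y+.5)/6-.5)
for n,p,z in (("ring",(234.5,467),.051),("ring",(234.5,467),.053),("shoulder",(234.5,470),.066),("shaft",(236,507),.082),("markend",(234,70),.05),("ptr",(234,290),.053),("markin",(234,183),.05)):
    W=cast([f(*p)],z,KP)[0]; print(n,W,delta(s,W))
E
```

```text
ring [ 0.5064892  -0.23611364  0.051     ] [-0.18497659  0.21229109 17.41713564]
ring [ 0.50606085 -0.23608807  0.053     ] [-0.14177388  0.21098487 17.21720256]
shoulder [ 0.50377879 -0.23596701  0.066     ] [ 0.08861641  0.20256275 15.91755885]
shaft [ 0.50625735 -0.2360568   0.082     ] [-0.15653307  0.21644211 14.31717699]
markend [ 0.44029465 -0.23024239  0.05      ] [ 6.46028147  0.19569257 17.52750222]
ptr [ 0.47589874 -0.23346217  0.053     ] [ 2.8858168   0.19851279 17.22192459]
markin [ 0.45852263 -0.23188126  0.05      ] [ 4.63013433  0.19805666 17.52464681]
```

>>> play_rows:
  motion:
    - [0.3,1.0,5.2,0,0]
    - [0.3,1.0,5.2,0,0]
    - [0.3,1.0,5.2,0,0]
    - [0.3,1.0,5.2,0,0]
    - [0.3,1.0,5.2,0,0]
    - [0.3,1.0,5.2,0,0]
    - [0.3,1.0,5.2,0,0]
    - [0.3,0,0,0,-0.04]
    - [0.3,0,0,0,0]
    - [0.3,0,0,0,0]

```text
time: 10.12
position: [0.4676, 0.1297, 0.226]
tool_rot: [-0.079, -3.141, 0.0]
ft_force: [0.0, -0.0, 0.5]
grip_width: 0.697
```

```bash
python3 - <<'E'
from h import *
import pickle
s=ctrl.get_state(); im=optics.get_image("wrist");print(s["position"],yang(s),s["joint_positions"],np.abs(s["qd"]).max())
np.save("i.npy",im);pickle.dump(s,open("i.pkl","wb"))
s=ctrl.get_state();print(s["position"],yang(s))
cv2.imwrite("pics/i.png",cv2.resize(im[:,:,::-1],None,fx=1.5,fy=1.5,interpolation=cv2.INTER_CUBIC))
crop(im,205,115,300,225,6,"pics/i2.png")
E
```

```text
[0.4675706  0.12973062 0.22600354] 1.5202203972650394 [-0.6912685  -0.03993207  0.35841918  1.86454524  0.01449442  1.31453287
  1.18343418] 0.00801595002786484
[0.46762767 0.12967665 0.22605225] 1.520244543546822
```

View pics/i.png

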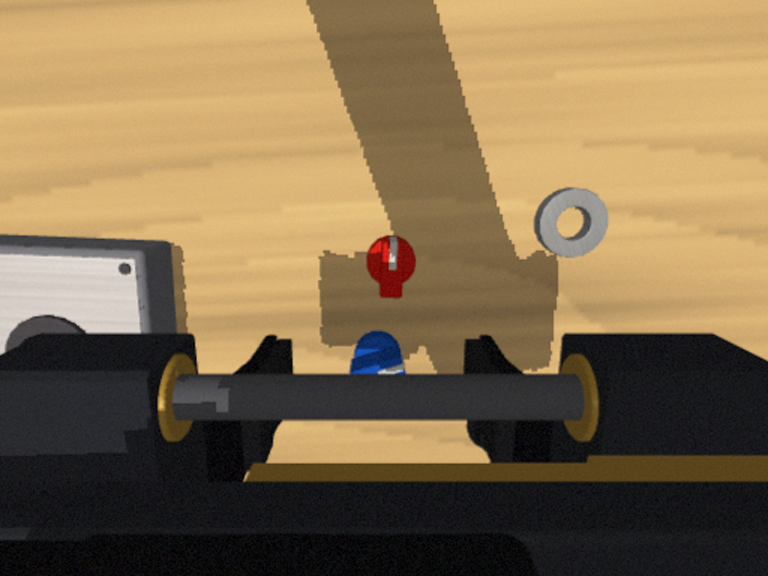

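View pics/i2.png

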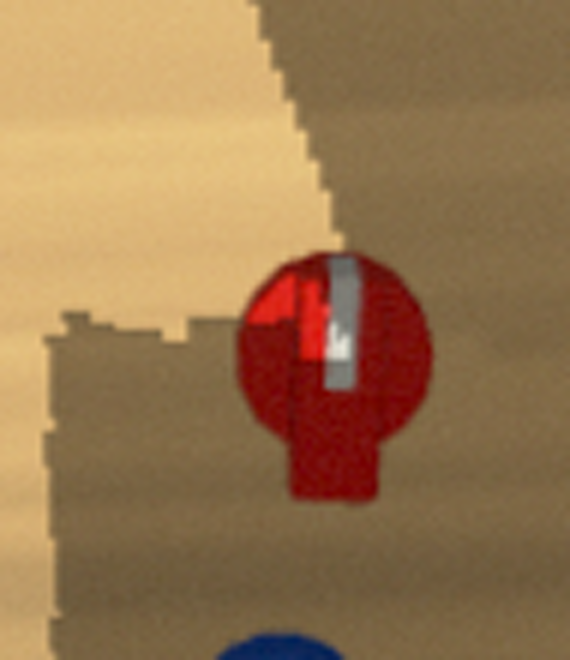

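```bash
python3 - <<'E'
from h import *
import pickle
im=np.load("i.npy"); s=pickle.load(open("i.pkl","rb")); KP=campose("wrist",s)
f=lambda p:(205+(p[0]+.5)/6-.5,115+(p[1]+.5)/6-.5)
big=cv2.resize(im[115:225,205:300],None,fx=6,fy=6,interpolation=cv2.INTER_CUBIC)
hsv=cv2.cvtColor(big,cv2.COLOR_RGB2HSV)
w=(hsv[...,1]<60)&(hsv[...,2]>80)
for y in range(255,395,10):
    xs=np.nonzero(w[y,310:380])[0]+310
    if len(xs): print(y,xs.min(),xs.max(),xs.mean())
red=((hsv[...,0]<6)|(hsv[...,0]>174))&(hsv[...,1]>190)
for y in range(440,505,10):
    xs=np.nonzero(red[y])[0]; 
    if len(xs): print("red",y,xs.min(),xs.max(),xs.mean())
# hub circle (z=.018) from visible outline
m=((red|w)).astype(np.uint8); q=np.zeros_like(m);q[240:510,225:445]=1;m*=q
m=cv2.morphologyEx(m,cv2.MORPH_OPEN,np.ones((7,7)));cs,_=cv2.findContours(m,cv2.RETR_EXTERNAL,cv2.CHAIN_APPROX_NONE)
c=max(cs,key=cv2.contourArea)[:,0,:]; 
side=c[(c[:,1]>300)&(c[:,1]<425)]
W=cast([f(p) for p in side],.018,KP)[:,:2]
A=np.c_[2*W,np.ones(len(W))]; x=np.linalg.lstsq(A,(W**2).sum(1),rcond=None)[0]; print("hub",x[:2],np.sqrt(x[2]+x[:2]@x[:2]))
print("hub tool",delta(s,[x[0],x[1],.018]))
for p in ((347,290),(341,388),(334,500)):
    W=cast([f(p)],.048,KP)[0];print(p,W,delta(s,W))
E
```

```text
265 332 354 343.0
275 332 356 344.0
285 333 358 345.5
295 332 356 344.0
305 333 356 344.5
315 333 354 343.5
325 331 355 343.0
335 330 354 342.0
345 329 354 341.5
355 328 353 340.5
365 329 353 341.0
375 328 352 340.0
385 327 350 338.5
red 440 285 381 333.0
red 450 291 377 334.0
red 460 291 378 334.5
red 470 291 376 333.5
red 480 290 377 333.5
red 490 292 376 334.0
red 500 349 362 355.3636363636364
hub [0.46890918 0.13929529] 0.014239950530418129
hub tool [-0.08641594  0.96281631 20.80031232]
(347, 290) [0.45030609 0.14179808 0.048     ] [ 1.78432282  1.1186124  17.80040368]
(341, 388) [0.46739289 0.14002738 0.048     ] [ 0.06887587  1.02815019 17.80031788]
(334, 500) [0.48746161 0.13792237 0.048     ] [-1.9460717   0.91937374 17.80021718]
```

>>> play_rows:
  motion:
    - [0.6,0.03,1.02,0,0.06]
    - [0.6,0,0,5,0]
    - [0.6,0,0,5,0]
    - [0.6,0,0,4,0]
    - [0.6,0,0,2,0]
    - [0.6,0,0,0,0]
    - [0.6,0,0,0,0]
  force: 25

```text
time: 11.05
position: [0.4685, 0.1407, 0.0671]
tool_rot: [0.171, 3.135, 0.001]
ft_force: [0.1, 0.4, -0.1]
grip_width: 0.405
```

```bash
python3 - <<'E'
from h import *
s=ctrl.get_state(); im=optics.get_image("wrist");print(s["position"],yang(s),s["joint_positions"])
cv2.imwrite("pics/j.png",cv2.resize(im[:,:,::-1],None,fx=1.5,fy=1.5,interpolation=cv2.INTER_CUBIC))
print(delta(s,[.4684,.1399,.030]))
E
```

```text
[0.46854921 0.14066989 0.06711706] 1.461826006259026 [-0.6816523   0.13047096  0.35719106  2.04042095 -0.05511048  0.97781784
  1.16531688]
[ 0.01200091 -0.08151659  3.71161987]
```

View pics/j.png

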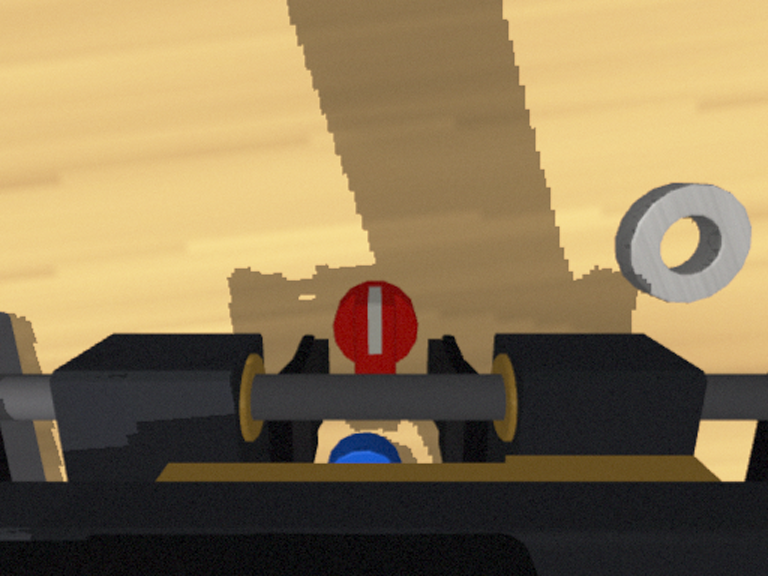

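>>> play_rows:
  motion:
    - [0.6,0,-0.1,2.5,0]
    - [0.6,0,0,1.2,0]
    - [0.6,0,0,0,0]
    - [0.6,0,0,0,0]
    - [0.95,0,0,0,0]
    - [0.95,0,0,0,0]
    - [0.95,0,0,0,0]
    - [0.95,0,0,0,0]
    - [0.95,0,0,0,0]
    - [0.95,0,0,0,0]
  force: 25

```text
time: 12.35
position: [0.4677, 0.1399, 0.0293]
tool_rot: [0.169, 3.137, 0.001]
ft_force: [-0.6, 0.6, 3.0]
grip_width: 0.181
```

>>> play_rows:
  motion:
    - [0.95,0,0,-2,0]
    - [0.95,0,0,-4,0]
    - [0.95,0,0,-5,0]
    - [0.95,0,0,-3,0]
    - [0.95,0,0,0,0]
    - [0.95,0,0,0,0]

```text
time: 13.1
position: [0.4667, 0.1395, 0.1678]
tool_rot: [-0.169, -3.135, 0.001]
ft_force: [0.1, -0.1, -0.6]
grip_width: 0.18
```

```bash
python3 - <<'E'
from h import *
s=ctrl.get_state(); im=optics.get_image("wrist");print(s["position"],yang(s),s["ft_force"],s["grip_width"])
crop(im,150,130,350,290,4,"pics/k.png"); np.save("k.npy",im)
im=optics.get_image("scene"); crop(im,240,90,400,210,5,"pics/k2.png")
E
```

```text
[0.46673038 0.13949752 0.16784677] 1.463049328134304 [ 0.14329201 -0.12196157 -0.61404783] 0.17984235846456953
```

View pics/k.png

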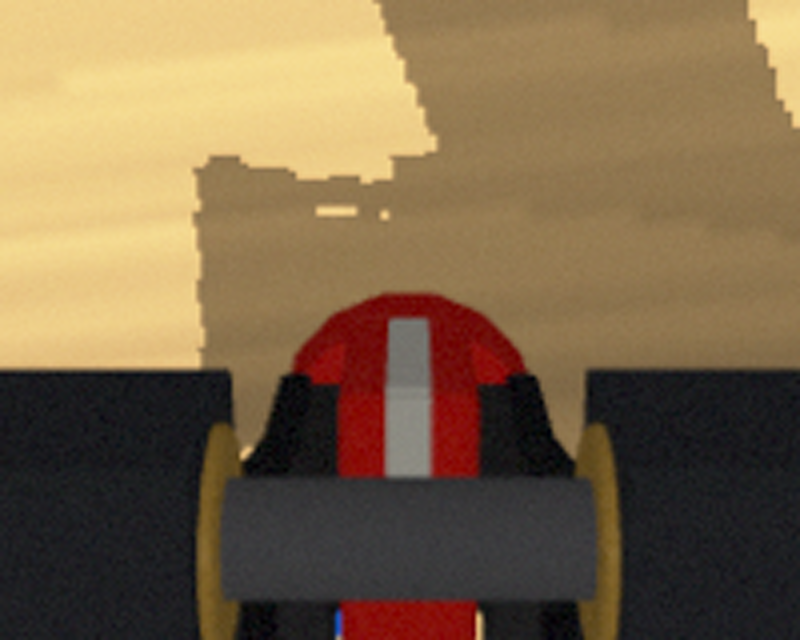

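View pics/k2.png

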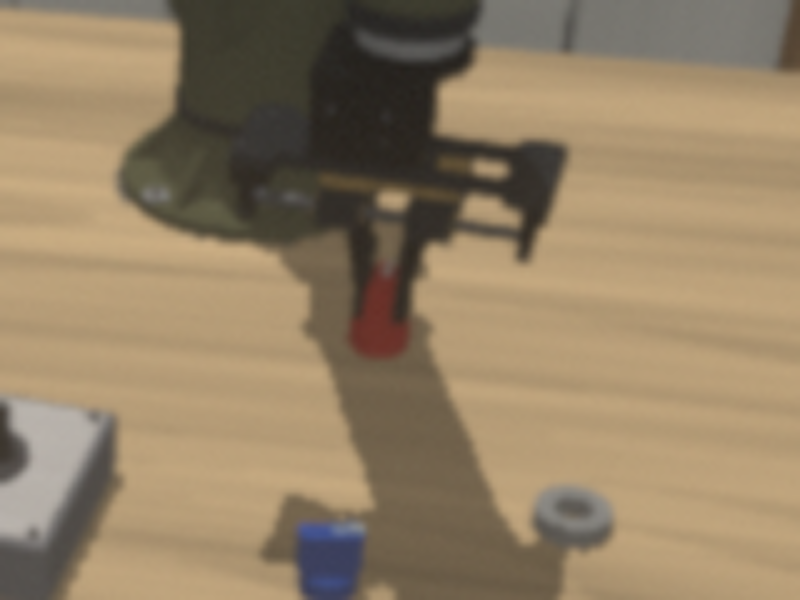

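```bash
python3 - <<'E'
from h import *
c=optics.calibration("wrist"); KP=(np.array(c["K"]),np.array(c["hand_eye"]))
f=lambda p:(150+(p[0]+.5)/4-.5,130+(p[1]+.5)/4-.5)
for n,p,z in (("bar end top",(408,387),-.0187),("bar L",(338,420),-.0187),("bar R",(480,420),-.0187),("line",(408,455),-.0187),
  ("hub top of front edge bottom",(410,293),.0293),("bar end low",(408,318),.0293-.018),):
    print(n,cast([f(p)],z,KP)[0])
E
```

```text
bar end top [ 1.99281413e-02 -3.82990100e-05 -1.87000000e-02]
bar L [ 0.01603621 -0.00784103 -0.0187    ]
bar R [ 0.01603133  0.00798629 -0.0187    ]
line [ 1.18456429e-02 -3.99063384e-05 -1.87000000e-02]
hub top of front edge bottom [0.01716319 0.00026239 0.0293    ]
bar end low [ 1.87936462e-02 -3.39496265e-05  1.13000000e-02]
```

>>> play_rows:
  motion:
    - [0.95,0,0,0,-0.02]
    - [0.95,-0.9,-4.64,0,0]
    - [0.95,-0.9,-4.64,0,0]
    - [0.95,-0.9,-4.64,0,0]
    - [0.95,-0.9,-4.64,0,0]
    - [0.95,-0.9,-4.64,0,0]
    - [0.95,-0.9,-4.64,0,0]
    - [0.95,-0.9,-4.64,0,0]
    - [0.95,-0.9,-4.64,0,0]
    - [0.95,0,0,0,0]
    - [0.95,0,0,0,0]
    - [0.95,0,0,0,0]

```text
time: 14.7
position: [0.5069, -0.2345, 0.1687]
tool_rot: [-0.134, -3.138, -0.002]
ft_force: [-0.2, 0.4, -1.2]
grip_width: 0.183
```

```bash
python3 - <<'E'
from h import *
s=ctrl.get_state(); im=optics.get_image("wrist");print(s["position"],yang(s),s["ft_force"],s["joint_positions"])
s2=ctrl.get_state();print(s2["position"])
crop(im,170,120,340,250,4.5,"pics/l.png"); np.save("l.npy",im)
c=optics.calibration("wrist"); H=(np.array(c["K"]),np.array(c["hand_eye"]))
im2=cv2.imread
KP=campose("wrist",s)
(cp,ap),(cm,am)=pointer_err(im,KP,(235,100,270,225)); print(cp,ap,cm,am)
print(delta(s,[*cp,.052]),delta(s,[*cm,.0505]))
im=optics.get_image("scene"); crop(im,150,100,310,220,5,"pics/l2.png")
E
```

```text
[ 0.50690417 -0.23454613  0.16865018] 1.4856232373632645 [-0.15753759  0.41382017 -1.24456097] [-0.26336848  0.19679652  0.7322282   1.78594062 -0.14082225  1.21266579
  1.99457605]
[ 0.50695606 -0.23465656  0.16879649]
[ 0.48320945 -0.23347942] -0.28151863587871784 [ 0.52462796 -0.23548374] 1.4843953703736616
[ 2.36303159 -0.10730375 11.66631858] [-1.78094433  0.04518369 11.81401565]
```

View pics/l.png

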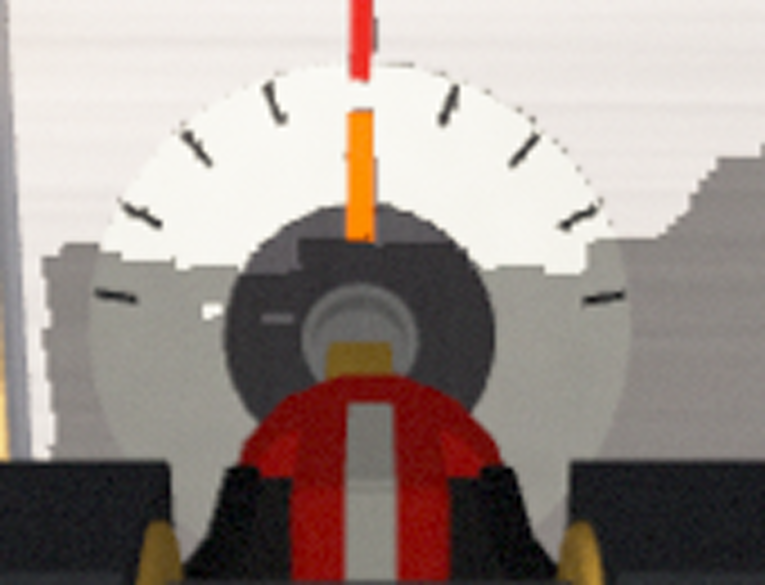

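View pics/l2.png

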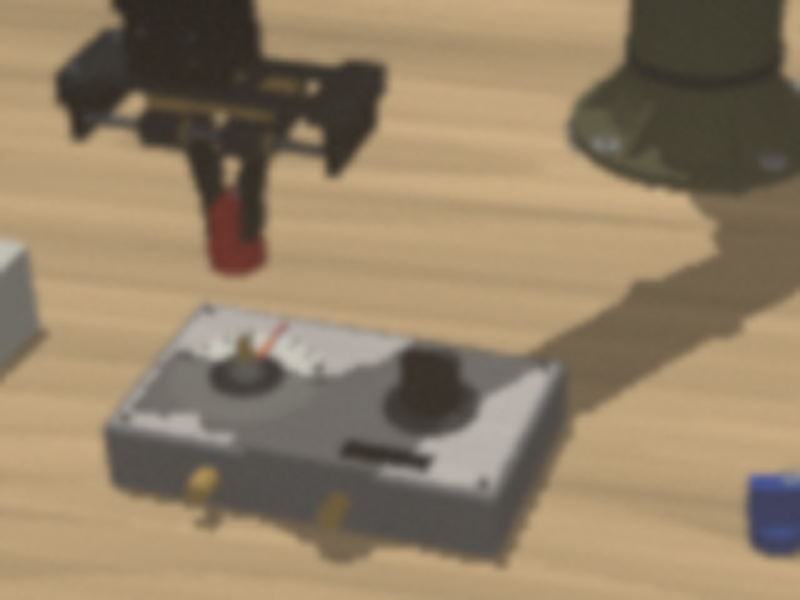

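The knob hangs squarely over the dial, with its white line at crop x≈370. The pointer, mark and brass flat are all at x≈360, so I need a small shift in tool y. I'll compute it.

```bash
python3 - <<'E'
from h import *
c=optics.calibration("wrist"); H=(np.array(c["K"]),np.array(c["hand_eye"]))
f=lambda p:(170+(p[0]+.5)/4.5-.5,120+(p[1]+.5)/4.5-.5)
Z=.1687
for n,p,z in (("ring L",(224,338),.0515),("ring R",(495,338),.0515),("ring top",(360,204),.0515),("dial L",(90,330),.0505),("dial R",(631,330),.0505),("dial top",(361,62),.0505),
 ("shoulder L",(302,338),.066),("shoulder R",(417,338),.066),("shoulder top",(360,284),.066),("brass flat",(360,343),.082),("brass L",(327,365),.082),("brass R",(391,365),.082),
 ("ptr out",(360,112),.053),("mark in",(360,80),.0505),("ptr in",(360,240),.053)):
    print(n,np.round(cast([f(p)],Z-z,H)[0]*1000,2))
print("bar end",cast([f((370,481))],-.0187,H)[0],cast([f((370,377))],.0293,H)[0])
E
```

```text
ring L [ -0.39 -27.81 117.2 ]
ring R [ -0.4   24.16 117.2 ]
ring top [ 25.52  -1.68 117.2 ]
dial L [  0.95 -53.62 118.2 ]
dial R [  0.92  50.36 118.2 ]
dial top [ 51.64  -1.46 118.2 ]
shoulder L [  3.32 -12.17 102.7 ]
shoulder R [  3.31   8.71 102.7 ]
shoulder top [ 13.34  -1.62 102.7 ]
brass flat [ 6.53 -1.54 86.7 ]
brass L [ 2.65 -7.19 86.7 ]
brass R [ 2.64  3.76 86.7 ]
ptr out [ 42.78  -1.64 115.7 ]
mark in [ 48.38  -1.65 118.2 ]
ptr in [ 18.95  -1.68 115.7 ]
bar end [ 1.98656848e-02  8.46913389e-05 -1.87000000e-02] [0.01684514 0.0001222  0.0293    ]
```

```bash
python3 - <<'E'
import cv2
im=cv2.imread("pics/j.png"); cv2.imwrite("pics/j2.png",cv2.resize(im[265:380,300:450],None,fx=5,fy=5,interpolation=cv2.INTER_CUBIC))
im=cv2.imread("pics/g2.png")
E
```

```text
(no output)
```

View pics/j2.png

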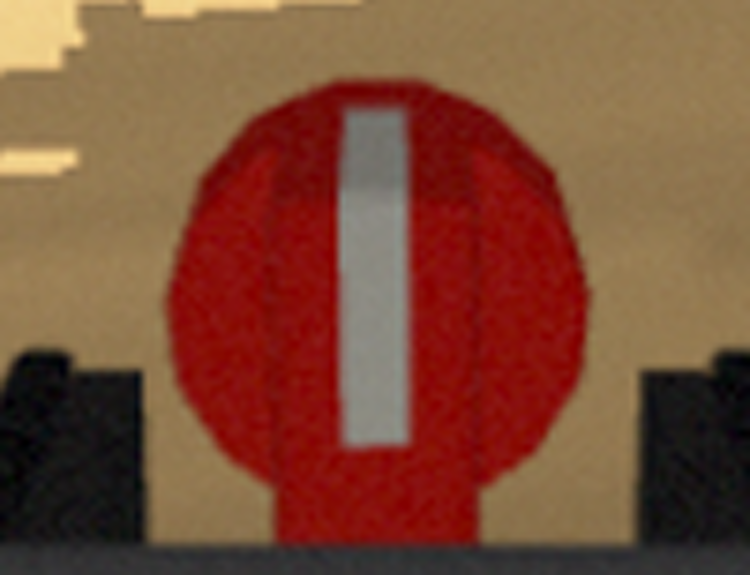

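```bash
python3 - <<'E'
from h import *
c=optics.calibration("wrist"); H=(np.array(c["K"]),np.array(c["hand_eye"]))
f=lambda p:(((300+(p[0]+.5)/5-.5)+.5)/1.5-.5,((265+(p[1]+.5)/5-.5)+.5)/1.5-.5)
Z=.0671
for n,p,z in (("bar end top",(375,190),.048),("bar end low",(375,105),.018),("hub bottom",(378,79),.0),("hub L",(166,305),.018),("hub R",(590,305),.018),("line inner end",(375,447),.048),("barL",(270,300),.048),("barR",(482,300),.048)):
    print(n,np.round(cast([f(p)],Z-z,H)[0]*1000,2))
g=lambda p:(215+(p[0]+.5)/6-.5,105+(p[1]+.5)/6-.5)
for n,p,z in (("shaft flat bottom",(236,473),.066),("shaft flat ring",(236,473),.0775),("shaft far top",(236,543),.082),("ring top",(234,318),.0515),("ring bot",(234,616),.0515)):
    print(n,np.round(cast([g(p)],.2252-z,H)[0]*1000,2))
E
```

```text
bar end top [20.8  -1.14 19.1 ]
bar end low [20.02 -1.32 49.1 ]
hub bottom [18.17 -1.15 67.1 ]
hub L [  1.97 -19.7   49.1 ]
hub R [ 1.96 17.52 49.1 ]
line inner end [ 0.52 -1.18 19.1 ]
barL [12.26 -9.02 19.1 ]
barR [12.25  6.85 19.1 ]
shaft flat bottom [  0.37   2.28 159.2 ]
shaft flat ring [  2.9   2.2 147.7]
shaft far top [ -7.4    2.18 143.2 ]
ring top [ 23.95   2.01 173.7 ]
ring bot [-28.47   2.08 173.7 ]
```

>>> play_rows:
  motion:
    - [0.95,0,-0.17,0,0]
    - [0.95,0,0,2.5,0]
    - [0.95,0,0,2,0]
    - [0.95,0,0,0.4,0]
    - [0.95,0,0,0,0]
    - [0.95,0,0,0,0]
    - [0.95,0,0,0,0]

```text
time: 15.68
position: [0.5071, -0.2381, 0.1208]
tool_rot: [0.138, 3.137, -0.0]
ft_force: [0.2, 0.7, 1.0]
grip_width: 0.181
```

```bash
python3 - <<'E'
from h import *
s=ctrl.get_state(); im=optics.get_image("wrist");print(s["position"],yang(s),s["ft_force"])
s2=ctrl.get_state();print(s2["position"])
crop(im,150,70,360,250,3.7,"pics/n.png"); np.save("n.npy",im)
im=optics.get_image("scene"); crop(im,170,110,270,190,8,"pics/n2.png")
E
```

```text
[ 0.50705398 -0.23814642  0.12081416] 1.4831085182199961 [0.20325998 0.70811051 0.96871033]
[ 0.5069555  -0.23810296  0.12066581]
```

View pics/n.png

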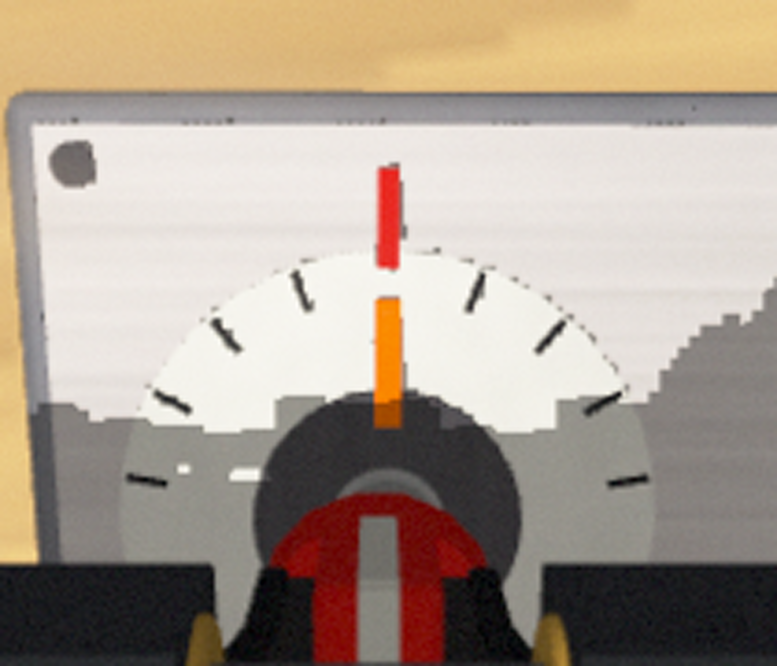

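View pics/n2.png

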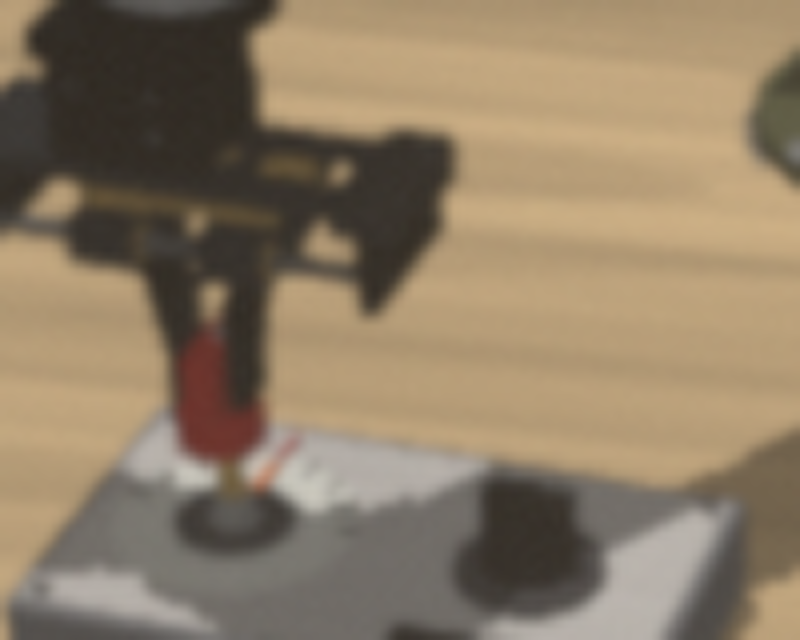

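```bash
cat > meas.py <<'E'
from h import *
c=optics.calibration("wrist"); H=(np.array(c["K"]),np.array(c["hand_eye"]))
def rows(pts,f,x0,y0,Z):
    for n,p,z in pts:
        q=(x0+(p[0]+.5)/f-.5,y0+(p[1]+.5)/f-.5)
        print(n,np.round(cast([q],Z-z,H)[0]*1000,2))
E
python3 - <<'E'
from meas import *
Z=.1207; b=Z-.0293
rows((("bar end top",(379,580),b+.048),("hub bottom",(379,492),b),("barL",(313,620),b+.048),("barR",(444,620),b+.048),
("ptr out",(388,297),.053),("mark in",(388,268),.0505),("mark out",(388,166),.0505),("dial top",(388,252),.0505),("dialL",(120,510),.0505),("dialR",(655,510),.0505),("ring top",(388,391),.0515),("ringL",(254,510),.0515),("ringR",(521,510),.0515),("shoulder top",(389,468),.066)),3.7,150,70,Z)
E
```

```text
bar end top [ 19.92   0.18 -18.7 ]
hub bottom [17.32  0.26 29.3 ]
barL [ 14.8   -7.78 -18.7 ]
barR [ 14.8    8.04 -18.7 ]
ptr out [43.81  1.97 67.7 ]
mark in [48.88  1.98 70.2 ]
mark out [67.22  1.94 70.2 ]
dial top [51.81  1.97 70.2 ]
dialL [  2.16 -50.15  70.2 ]
dialR [ 2.13 54.12 70.2 ]
ring top [25.92  2.02 69.2 ]
ringL [  2.45 -23.93  69.2 ]
ringR [ 2.44 27.87 69.2 ]
shoulder top [14.64  2.09 54.7 ]
```

>>> play_rows:
  motion:
    - [0.95,0,0.18,0,0]
    - [0.95,0,0,0,0]
    - [0.95,0,0,0,0]
    - [0.95,0,0,0,0]

```text
time: 16.27
position: [0.5067, -0.2363, 0.12]
tool_rot: [0.138, 3.139, 0.0]
ft_force: [-0.3, 0.3, 0.3]
grip_width: 0.181
```

```bash
python3 - <<'E'
from h import *
s=ctrl.get_state(); im=optics.get_image("wrist");print(s["position"],yang(s),s["ft_force"])
crop(im,150,70,360,250,3.7,"pics/o.png"); np.save("o.npy",im)
E
```

```text
[ 0.50667353 -0.23625169  0.12002047] 1.482876249725337 [-0.25465824  0.2679206   0.29176615]
```

View pics/o.png

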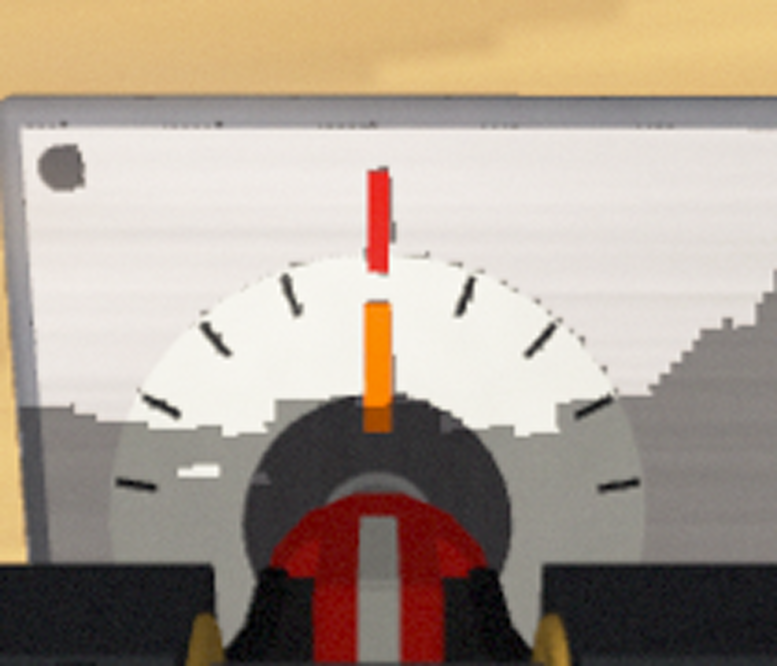

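>>> play_rows:
  motion:
    - [0.95,-0.04,-0.02,0.4,0]
    - [0.95,0,0,0.4,0]
    - [0.95,0,0,0.3,0]
    - [0.95,0,0,0.2,0]
    - [0.95,0,0,0,0]
    - [0.95,0,0,0,0]

```text
time: 17.08
position: [0.5071, -0.2365, 0.1071]
tool_rot: [0.138, 3.139, 0.0]
ft_force: [-0.2, -0.4, -1.3]
grip_width: 0.184
```

>>> play_rows:
  motion:
    - [0.95,0,0,0.2,0]
    - [0.95,0,0,0.2,0]
    - [0.95,0,0,0,0]
    - [0.95,0,0,0,0]

```text
time: 17.58
position: [0.507, -0.2364, 0.103]
tool_rot: [-0.138, -3.138, -0.0]
ft_force: [-0.6, 1.1, -1.5]
grip_width: 0.178
```

```bash
python3 - <<'E'
from h import *
s=ctrl.get_state(); im=optics.get_image("wrist");print(s["position"],yang(s),s["ft_force"],s["torque"])
crop(im,150,70,360,250,3.7,"pics/p.png"); np.save("p.npy",im)
im=optics.get_image("scene"); crop(im,170,110,270,190,8,"pics/p2.png")
E
```

```text
[ 0.50703019 -0.2363516   0.10296941] 1.4830292043057383 [-0.59680955  1.08933347 -1.45259462] [0.05707963 0.13163074 0.03042775]
```

View pics/p.png

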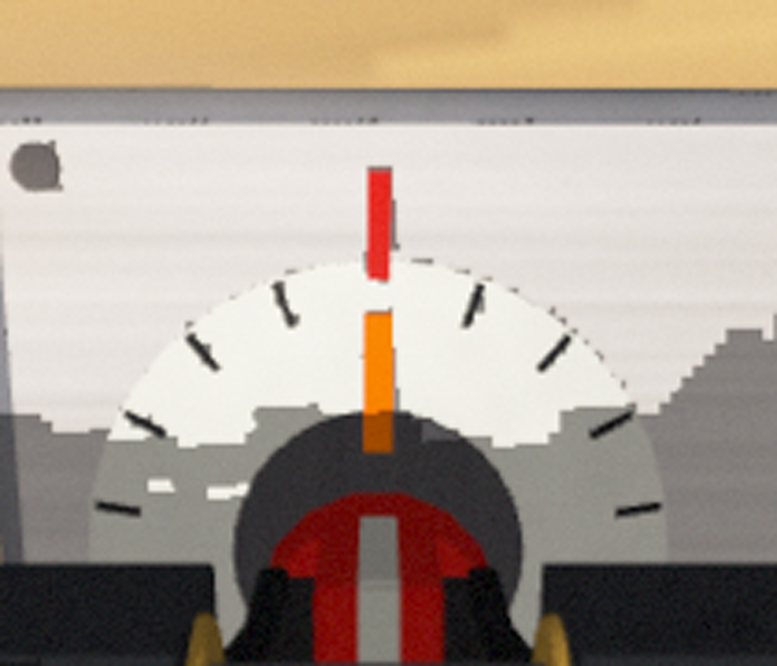

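View pics/p2.png

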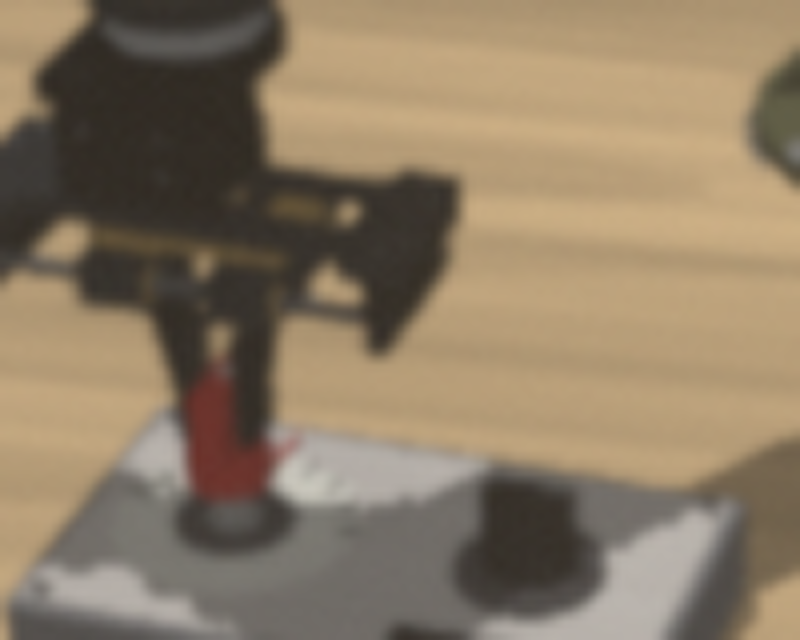

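>>> play_rows:
  motion:
    - [0.95,0,0,0.25,0]
    - [0.95,0,0,0.25,0]
    - [0.95,0,0,0.2,0]
    - [0.95,0,0,0,0]
    - [0.95,0,0,0,0]
  force: 40

```text
time: 18.3
position: [0.507, -0.2364, 0.0959]
tool_rot: [-0.138, -3.138, -0.0]
ft_force: [-0.4, 0.6, -1.0]
grip_width: 0.186
```

Base is about at 66.6 mm, at the shoulder, with no resistance so far. Next I press against the spring.

>>> play_rows:
  motion:
    - [0.95,0,0,0.15,0]
    - [0.95,0,0,0.15,0]
    - [0.95,0,0,0,0]
    - [0.95,0,0,0,0]
  force: 40

```text
time: 18.8
position: [0.5071, -0.2365, 0.0933]
tool_rot: [0.138, 3.139, 0.0]
ft_force: [-2.8, 0.6, 5.0]
grip_width: 0.181
```

>>> play_rows:
  motion:
    - [0.95,0,0,0.15,0]
    - [0.95,0,0,0.15,0]
    - [0.95,0,0,0.1,0]
    - [0.95,0,0,0,0]
    - [0.95,0,0,0,0]
    - [0.95,0,0,0,0]
  force: 40

```text
time: 19.55
position: [0.5071, -0.2365, 0.0895]
tool_rot: [0.138, 3.138, 0.001]
ft_force: [-4.0, 2.2, 7.5]
grip_width: 0.182
```

```bash
python3 - <<'E'
from h import *
F=[]
s=ctrl.get_state(); im=optics.get_image("wrist");print(s["position"],yang(s),s["ft_force"],s["torque"])
crop(im,150,70,360,250,3.7,"pics/q.png"); np.save("q.npy",im)
im=optics.get_image("scene"); crop(im,170,110,270,190,8,"pics/q2.png")
for i in range(3):
    optics.get_image("top"); s=ctrl.get_state(); print(s["position"],s["ft_force"])
E
```

```text
[ 0.50711984 -0.23647566  0.08950818] 1.4829746275265188 [-4.0076657   2.23930948  7.49543737] [ 0.34456636  0.96998579 -0.04450038]
[ 0.50710844 -0.23648664  0.08951131] [-4.19067932  2.06322041  8.32439736]
[ 0.50714303 -0.236511    0.08952251] [-3.39977545  1.70981984  8.0955109 ]
[ 0.50714892 -0.23649165  0.08951908] [-3.17857843  0.90667772  7.04397179]
```

View pics/q.png

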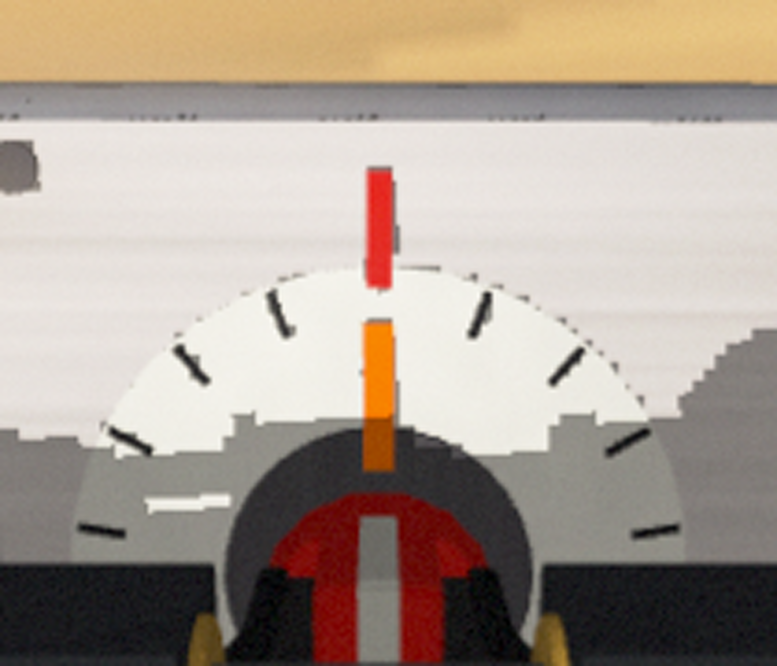

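View pics/q2.png

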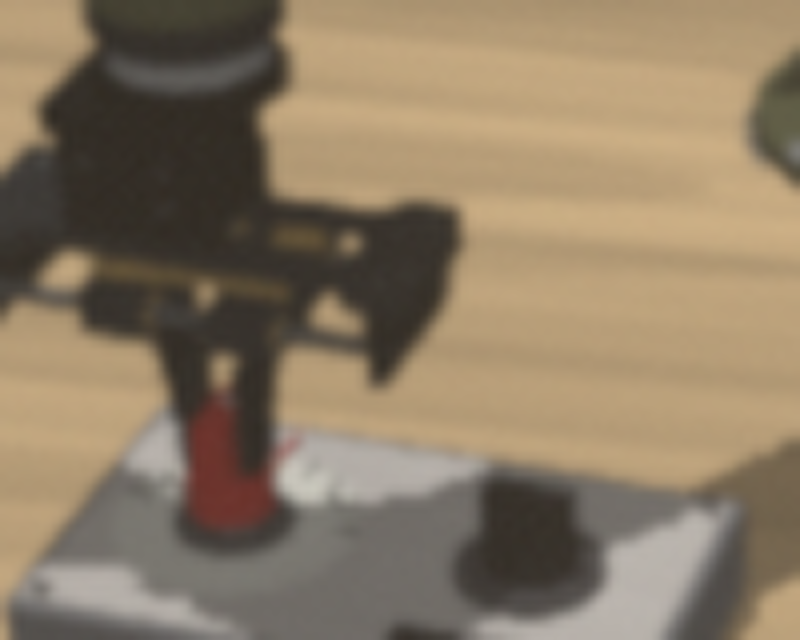

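```bash
python3 - <<'E'
from bench import ctrl,ticket
s=ctrl.get_state(); print(s["time"],s["position"],s["ft_force"],s["grip_width"])
print(ticket.close_job())
E
```

```text
19.8 [ 0.50714892 -0.23649165  0.08951908] [-3.17857843  0.90667772  7.04397179] 0.18088269326469072
the job is handed in; nothing more can be done
None
```

I turned the fine-adjust knob until the pointer lined up with the red mark. Then I picked up the red selector (the blue twin stayed untouched), slid it over the D-spindle with the flats matched, and pressed it in. I handed in at 19.8 s with the knob still held in the grip (40 N set) and pressed.

My last checks:
- **Pointer:** it lines up with the red mark in the wrist view. The top camera put it within about 0.015 rad after I turned the knob.
- **Knob in the grip:** its line is parallel to the pointer, and its position in the wrist picture did not change, so it had not slipped.
- **Depth, where two readings disagree:** tool height suggests the spindle is about 5.8 mm in, while a 7–8 N upward force suggests 4–5 mm. Both are above the required 3.5 mm.
- **Side force:** about 3–4 N remained from a slight offset, and I left it. The 0.8 mm bore clearance keeps that offset well inside the 2.5 mm limit.
- **Other things on the bench:** I saw no contact with them during the run, but I did not measure their positions again at the end.

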